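# Fit the strainer and cone to a citrus press and hold it pressed

### The arm

A 6-joint arm with a two-finger parallel gripper is mounted at the origin on a cart in front of the work surface, level with it; the furniture and walls round the work are solid. World frame = base frame: x ahead of the robot, y to its left, z up, the work surface at z = 0. Lengths are in m, angles in degrees, forces in N, time in s.
With the tool pointing down it reaches from about 0.3 to 0.75 m from the base axis. Payload 8.5 kg.
Tool frame: the origin (TCP) lies at the very end of the fingers, on their centre line; the grasp point (between the pads) lies 19 mm behind it (env.hold_point_z is the distance from the TCP to the grasp point, in m); z points along the fingers, y is the line along which they close (so a half turn about z gives the same grasp; the last joint's range is limited). The gripper opens to 85 mm and grips with 20 to 120 N. Pads are 22 mm wide; open, the fingers measure 114 mm over their backs; the gripper's body (76 mm by 85 mm) begins 54 mm behind the grasp point. The pads swing forward as they close: fully open they stand 13 mm farther back than shut.
Start: joints at [61.576, 21.807, 74.336, -0, 83.858, -12.336], TCP at [0.152, 0.528, 0.231] pointing down, gripper open.
Joint ranges: [-178.18, 178.18], [-50.72, 133.34], [12.68, 142.11], [-81.47, 261.47], [9.98, 163.14], [-165.26, 165.26]. Speed limits (degrees/s): [136.94, 136.94, 180, 180, 180, 180].

### API

Orientations are given as a 3x3 rotation matrix whose columns are the frame's x, y, z axes.
In Python, from rig import env, optics gives the robot as it stands.
- The arm moves only by the shell command python3 -m jog 'ROWS' [OPENING] [FORCE]. ROWS is JSON, a list of rows, each an object with "linear": the shift along the tool's x, y, z in units of 40 mm (1.0 is 40 mm), a list of three; "roll": the turn about the tool's z in units of 5 degrees (1.0 is 5 degrees). A call has 1 to 12 rows; each row shifts and turns the commanded pose from where the row before left it, along the tool's axes as they then stand; what a row does not reach is not made up. A row lasts 1/12 s, in which the tool goes at most 41.7 mm and 7.16 degrees, less where a joint would pass 70% of its speed; a pose out of reach is approached as far as the arm can. A call is refused whole if a number of a shift passes 1 or a number of a turn 1, either way. A call with a gripper value outside its range is refused whole. OPENING is the opening, from -1 (shut) to 1 (fully open), set as the call begins (- or left out, the last holds). The fingers move at their own pace and stop on an object; FORCE is the grip in N (left out, the last holds). Time passes only in rows, so rows that do not move let the fingers close. It gives the time, the measured TCP pose, the force, the opening and the grip force at its end, in the units of the state.
- env.observe(): the state, without advancing time (a new reading comes with each control period).
- optics.get_image(name): name is "scene" or "top"; returns the picture (384x512x3 uint8, red, green, blue); there is no depth.
- optics.calibration(name): a dict with "fov_y" (degrees; the focal length in pixels is half the picture's height over the tangent of half this angle, whatever the lens; pixels are square), "cx", "cy" (the principal point, pixels), "T" (4x4, takes a point from camera to world coordinates). Camera axes: x right, y down, z forward; pixel columns grow to the right and rows downward; lengths in m; the calibration is good to about 2 mm. A picture is of the moment at which its call begins. calibration takes no time and is no camera call.
- env.close_job(): hands the job in; it is judged then, once.
The state is a dict: "time_s": time; "q": joint angles; "qvel": joint speeds; "joint_efforts": joint torques, N m; "position": TCP position; "tool_rot": TCP orientation; "ft_force": force on the tool from outside, world axes, zero at the start; "wrist_torque": the same for the moment, N m; "grip_width": finger opening in m; "gripper_force": force on a finger pad.
Only numpy, scipy, OpenCV 4.12 (cv2) and the standard library are available. Lean on these libraries where they do the work, as an engineer would, in place of code of your own. Each camera call takes 0.05 s, during which the arm holds its last target. There are 200 camera calls.

### The job

Get the citrus press ready and running: set the orange strainer level on the press's raised collar, round the drive shaft, and let go of it. Then fit the juicing cone upright over the shaft, turning it until its slots mesh with the shaft's fins and it drops fully home, and push it down well over half of the spring switch's travel. Finish while still gripping the cone and holding it pressed down; do not knock the juice glass or the lemon.

Things in the scene. Friction and masses are not known exactly. Their poses are not given: they have to be found in the camera images.
- juicer: The citrus press, fixed to the worktop: white round motor housing 90 mm across with a shallow grey juice dish 104 mm across, rim at height 77 mm, and a small spout that overhangs 78 mm from the axis, along the body's -x. Origin on its axis at worktop level, z up. It has no power cord.
- collar (a point): Centre of the flat top of the white raised collar (44 mm across, 92 mm above the worktop, 15 mm above the dish's rim), on the press's axis: the strainer's underside rests on it. The black shaft flange (26 mm across) rises through its middle.
- drive_top (a point): Centre of the top of the shaft's black flange, on the press's axis, 14 mm above the collar with the switch up; sinks with the switch. z up; x and y run along the shaft's four steel fins (a cross, turning with joint drive): 5 mm thick, reaching 10 mm from the axis, from here 12 mm up. The cone is home when its underside rests here.
- pin_tip (a point): Tip of the round pilot pin on top of the fins, 24 mm above drive_top. The pin is 8.4 mm across, its last 5.5 mm tapered to 2.4 mm; it centres the cone before the fins meet it.
- press (a joint): Spring switch under the shaft, m: 0 = up, 0.008 = fully down. It takes about 7.5 N before it moves and about 14 N when fully down; it springs back when released.
- drive (a joint): Turn of the drive shaft in the press, rad, positive anticlockwise from above. The gears are stiff: it stays put below about 0.35 N m.
- strainer: Loose orange pulp strainer: a round flat-bottomed dish with upright wall, 62 mm outside, 18 mm high, wall 2.5 mm, floor 4 mm, with a hole of 32 mm in the middle of the floor. 50 g. Origin at the centre of its underside, z up; it stands right way up on the worktop. Its turn about z does not matter. Grip it across its outside.
- cone: Loose orange juicing cone, 70 mm tall, upright: straight round sides 42 mm across up to 48 mm above its foot, then a rounded tip. About 80 g. Origin at the centre of its underside, z up. Grip it with the fingertips at least 18 mm above its foot, because the strainer's rim will stand 4 mm (switch up) to 12 mm (down) above the foot.
- socket (a point): Mouth of the cross-shaped socket in the cone's underside (at the cone's origin), 26 mm deep; slots 7.4 mm wide reach 11.2 mm from the axis along the cone's x and y; four white ribs outside stand over the four slots. It meshes in any quarter turn, within about 8 degrees; otherwise it rides on the fins, 12 mm too high, until turned.
- juice_glass: Small clear glass, 48 mm across, 61 mm tall, standing under the spout. Origin at the centre of its underside. Leave it alone.
- lemon: Yellow lemon, 72 mm long, lying on the wooden chopping board at the left. Leave it alone.
Things that resemble listed ones, but are neither listed nor needed, are in the scene too. Leave any blue look-alike of the cone alone. Several things have the shape of the strainer; the one meant has the colours described above.

How it is judged (in metres and radians):
On the way, in this order (a step that is already met when the one before it is completed fails the run):
1. the strainer lies level on the collar, let go (horizontal distance between strainer and collar below 0.005 m and z of strainer in the frame of collar between -0.002 and 0.002 m and angle between strainer's own z axis and vertical below 0.08 rad and contact force between strainer and the fingers below 0.1 N), for 0.2 s.
2. the cone is meshed with the fins and fully home on the flange (all of step 1 and horizontal distance between cone and drive_top below 0.003 m and z of cone in the frame of drive_top below 0.0025 m and angle between cone's own z axis and vertical below 0.08 rad), for 0.2 s.
At the end, for the whole second after the job is handed in: Finishes holding: fingers grip the still cone (over 2 N), switch over 4 mm down; cone home (within 2.5 mm of the flange, 3 mm of the axis, 0.08 rad of upright); strainer on the collar (height within 2 mm, axis within 5 mm, level within 0.08 rad), not touched by fingers (all of step 2 and value of joint press above 0.004 m and contact force between cone and the fingers above 2 N and linear speed of cone below 0.02 m/s); the arm keeps its last pose, push and grip.
It fails at once if the juice glass is knocked or moved by more than 3 cm (distance of juice_glass from where it was at the start of the episode above 0.03 m or angle between juice_glass's own z axis and vertical above 0.5 rad).
It fails at once if the lemon is moved by more than 4 cm (distance of lemon from where it was at the start of the episode above 0.04 m).
It also fails if it takes over 58 s, if anything falls off the work surface, if the arm or the gripper's body presses on something with over 40 N, if the wrist force passes 120 N, or if a joint passes its speed limit or range.

## Working session

There is one attempt and no reset: what is moved stays moved. The work goes in short steps, Python scripts to look and compute and a shell command to move; the robot and the scene stay as the last step left them, time stands still between calls to the robot, and variables do not carry over. Pictures are saved under pics/ and viewed, at most 10 in all, crops included, and the job is handed in when it is done.

```bash
mkdir -p pics; ls
python3 - <<'E'
from rig import env, optics
import cv2,numpy as np
for n in("scene","top"):
    im=optics.get_image(n); cv2.imwrite(f"pics/{n}0.png",im[:,:,::-1])
    c=optics.calibration(n); print(n,c['fov_y'],c['cx'],c['cy'],np.round(c['T'],4).tolist(),[k for k in c])
s=env.observe(); print(s); print(env.hold_point_z)
E
```

```text
pics
scene 48.07934346048448 266.18399838791817 184.69348782794253 [[0.8151, -0.4057, 0.4134, 0.0297], [-0.5792, -0.5631, 0.5895, -0.6654], [-0.0064, -0.72, -0.694, 0.9131], [0.0, 0.0, 0.0, 1.0]] ['fov_y', 'cx', 'cy', 'T']
top 53.371502192223154 251.84724426909352 189.28609442549376 [[-0.0371, -0.9748, 0.2198, 0.2258], [-0.9993, 0.035, -0.0135, 0.0439], [0.0054, -0.2201, -0.9755, 1.4332], [0.0, 0.0, 0.0, 1.0]] ['fov_y', 'cx', 'cy', 'T']
{'time_s': 0.1, 'q': array([ 6.15750923e+01,  2.18376084e+01,  7.43775148e+01, -1.99612880e-04,
        8.38579163e+01, -1.23348567e+01]), 'qvel': array([ 0.02810562, -0.067395  , -0.11180804, -0.02760442,  0.07348202,
        0.04293205]), 'joint_efforts': array([ 3.14552177e-03, -4.49224234e+01, -2.31654614e+01, -2.04999769e-04,
        3.68212684e-03,  3.90508694e-05]), 'position': array([0.1523047 , 0.52823267, 0.23078608]), 'tool_rot': array([[-9.60827316e-01,  2.77147080e-01, -6.03757170e-04],
       [ 2.77147607e-01,  9.60826698e-01, -1.12274323e-03],
       [ 2.68941000e-04, -1.24609222e-03, -9.99999187e-01]]), 'ft_force': array([-1.03116235, -0.67134489, -0.49658584]), 'wrist_torque': array([-0.02394181, -0.03321824,  0.01552692]), 'gripper_force': 0.0, 'grip_width': 0.08559055057531387}
0.0187
```

View pics/top0.png

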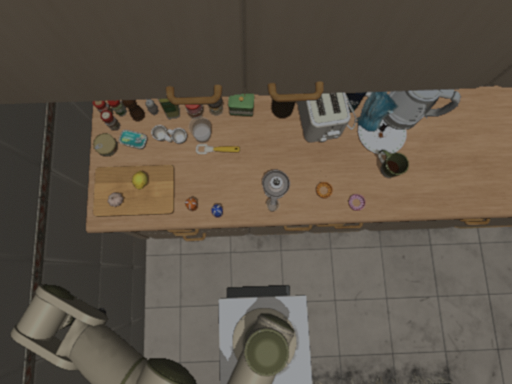

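View pics/scene0.png

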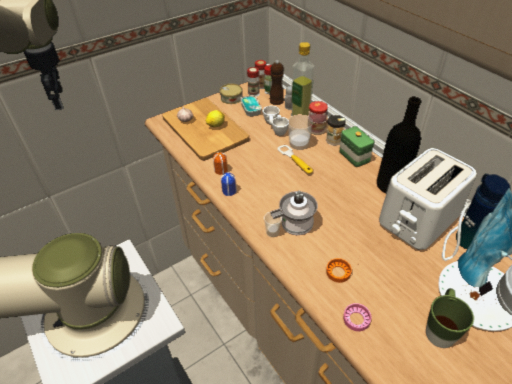

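The top view shows the press at about (276,183), the orange strainer (324,190), the pink look-alike (357,202), the orange cone (191,204), the blue look-alike (217,211), and the glass (272,203). In the scene view the press is at (298,210), the strainer (339,270), and the cone (221,162). I'll enlarge these.

Run:
```python
import cv2,numpy as np
t=cv2.imread("pics/top0.png"); s=cv2.imread("pics/scene0.png")
c=lambda im,x,y,w,h,k:cv2.resize(im[y:y+h,x:x+w],None,fx=k,fy=k,interpolation=cv2.INTER_CUBIC)
a=np.vstack([np.hstack([c(t,256,160,40,60,10),c(t,305,165,40,60,10)][:2])]) # 800x600
cv2.imwrite("pics/ctop.png",a)
b=np.vstack([np.hstack([c(s,260,180,65,60,6),c(s,310,245,65,60,6)]),np.hstack([c(s,200,140,65,40,6),c(t,180,190,65,40,6)])])
print(b.shape)
cv2.imwrite("pics/cscene.png",b)
```

```text
(600, 780, 3)
```

View pics/ctop.png

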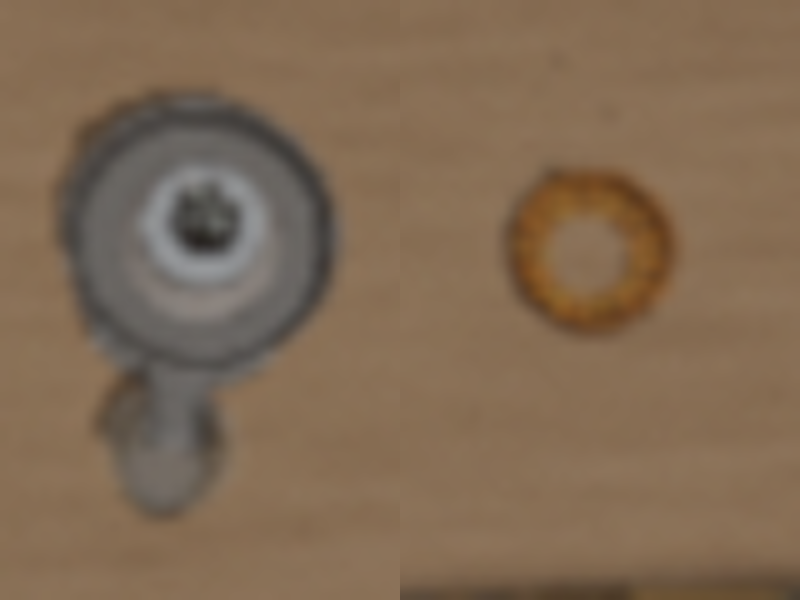

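View pics/cscene.png

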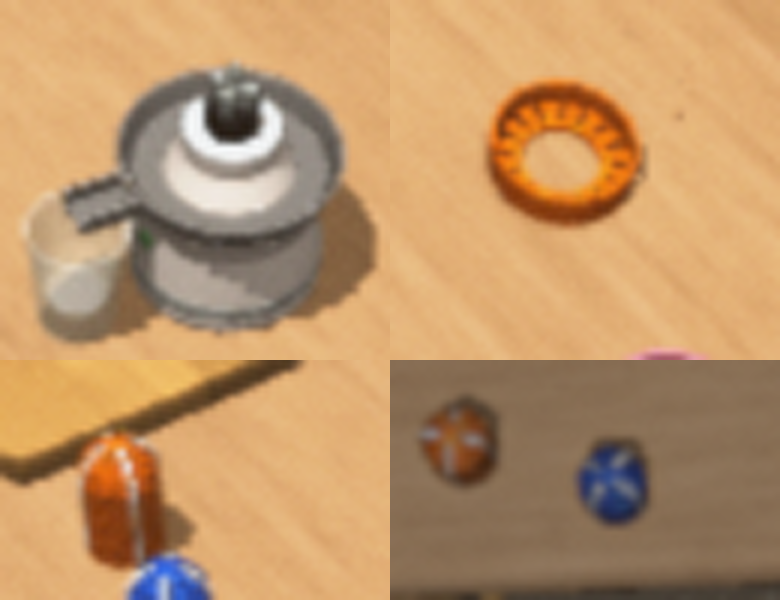

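Top crop: the collar ring is centred at (204,225), and the strainer's outer ring is centred at (590,250). Scene crop: the collar is at (231,127), the dish rim at (230,154), and the strainer hole at (562,161). The cone's tip and ribs sit at about (458,438) in the top patch. I'll triangulate by fitting rendered silhouettes and centres.

```bash
cat > h.py <<'E'
import cv2,numpy as np
from rig import env,optics
C={n:optics.calibration(n) for n in("scene","top")}
def ray(n,u,v,z):
    c=C[n];f=192/np.tan(np.radians(c['fov_y']/2));T=np.array(c['T'])
    d=T[:3,:3]@np.array([(u-c['cx'])/f,(v-c['cy'])/f,1]);o=T[:3,3]
    return (o+d*(z-o[2])/d[2])[:2]
def proj(n,P):
    c=C[n];f=192/np.tan(np.radians(c['fov_y']/2));T=np.linalg.inv(np.array(c['T']))
    p=np.asarray(P)@T[:3,:3].T+T[:3,3];return np.c_[f*p[:,0]/p[:,2]+c['cx'],f*p[:,1]/p[:,2]+c['cy']]
def mask(im,lo,hi,seed):
    m=cv2.inRange(cv2.cvtColor(im,cv2.COLOR_BGR2HSV),lo,hi)
    n,l,st,ce=cv2.connectedComponentsWithStats(m)
    k=min((i for i in range(1,n) if st[i,4]>20),key=lambda i:np.hypot(*(ce[i]-seed)))
    o=cv2.findContours((l==k).astype('uint8'),cv2.RETR_EXTERNAL,cv2.CHAIN_APPROX_NONE)[0][0]
    h=cv2.convexHull(o)[:,0]; x0=h.min(0);x1=h.max(0); return x0,x1,st[k,4]
def hullmodel(n,xy,prof):
    a=np.linspace(0,2*np.pi,60)
    P=np.vstack([np.c_[xy[0]+r*np.cos(a),xy[1]+r*np.sin(a),0*a+z] for r,z in prof])
    p=proj(n,P);return p.min(0),p.max(0)
def fit(n,x0,x1,prof,xy):
    xy=np.array(xy,float)
    for _ in range(5):
        g=lambda q:sum(hullmodel(n,q,prof))/2
        J=np.c_[(g(xy+[.001,0])-g(xy))/.001,(g(xy+[0,.001])-g(xy))/.001]
        xy=xy+np.linalg.solve(J,(x0+x1)/2-g(xy))
    m=hullmodel(n,xy,prof);return xy,m[1]-m[0],x1-x0+1
E
python3 - <<'E'
from h import *
im={n:cv2.imread(f"pics/{n}0.png") for n in C}
print("collar",ray("top",275.95,182.05,.092),ray("scene",298.1,200.75,.092))
print("dish",ray("top",275.4,182.65,.077),ray("scene",297.9,205.25,.077))
print("hole",ray("top",323.4,189.6,.004),ray("scene",338.25,271.4,.004))
print("conetip",ray("top",191.25,202.6,.07))
st=[(.031,0),(.031,.018)]; co=[(.021,0),(.021,.048),(.0178,.058),(.012,.065),(.004,.07)]
for n,s,c in(("top",(323.5,189.5),(191,203)),("scene",(339,270),(221,163))):
    for nm,seed,pr,g in(("str",s,st,(.3,-.15)),("cone",c,co,(.3,.2))):
        x0,x1,a=mask(im[n],(3,110,40),(25,255,255),seed); print(n,nm,x0,x1,a,*[np.round(q,4) for q in fit(n,x0,x1,pr,g)])
print("blue",ray("top",217,211,.05),"glass",ray("top",272,203,.06),"lemon",ray("top",140,180,.03))
E
```

```text
collar [ 0.55170746 -0.06276012] [ 0.55186054 -0.06718758]
dish [ 0.55316839 -0.06182761] [ 0.55060984 -0.06899225]
hole [ 0.53677298 -0.25034541] [ 0.536301 -0.255199]
conetip [0.49138867 0.2465074 ]
top str [316 182] [332 198] 201 [ 0.534  -0.2513] [17.0911 16.8409] [17 17]
top cone [185 197] [197 210] 119 [0.4966 0.2539] [13.143  13.3763] [13 14]
scene str [145  82] [511 383] 41550 [ 0.5962 -0.1471] [23.623 21.955] [367 302]
scene cone [191 209] [214 232] 189 [0.3342 0.0734] [17.3295 24.9977] [24 24]
blue [0.46057109 0.15536045] glass [ 0.48121779 -0.04684502] lemon [0.59310741 0.44571771]
```

Run:
```python
from h import *
co=[(.021,0),(.021,.048),(.0178,.058),(.012,.065),(.004,.07)]
print(*fit("scene",np.array([213.2,151.9]),np.array([226.3,173.8]),co,(.49,.25)))
t=cv2.imread("pics/top0.png"); s=cv2.imread("pics/scene0.png")
c=lambda im,x,y,w,h,k:cv2.resize(im[y:y+h,x:x+w],None,fx=k,fy=k,interpolation=cv2.INTER_CUBIC)
b=np.vstack([np.hstack([c(t,268,174,16,12,24),c(s,286,186,24,18,16)]),np.hstack([c(t,180,194,24,18,16),c(s,204,149,32,24,12)])])
b=cv2.convertScaleAbs(b,alpha=1.3);print(b.shape);cv2.imwrite("pics/z.png",b)
```

```text
[0.4954685  0.25080188] [14.66341199 22.723456  ] [14.1 22.9]
(576, 768, 3)
```

View pics/z.png

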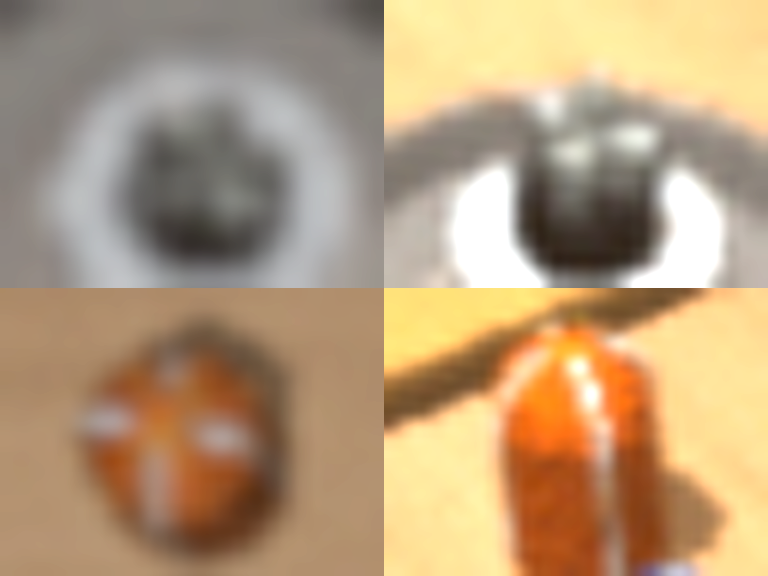

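```bash
python3 -m jog '[{"linear":[0,0,0],"roll":1},{"linear":[0,0,0],"roll":1},{"linear":[0,0,0],"roll":1},{"linear":[0,0,0],"roll":1},{"linear":[0,0,0],"roll":1},{"linear":[0,0,0],"roll":1},{"linear":[0,0,0],"roll":1},{"linear":[0,0,0],"roll":1},{"linear":[0,0,0],"roll":1},{"linear":[0,0,0],"roll":1},{"linear":[0,0,0],"roll":1},{"linear":[0,0,0],"roll":1}]' 1 30
```

```text
time_s: 1.1
position: [0.1523, 0.5283, 0.2309]
tool_rot: [[-0.236, 0.972, -0.0], [0.972, 0.236, -0.001], [-0.001, -0.001, -1.0]]
ft_force: [-0.9, 0.0, 0.8]
grip_width: 0.0854
gripper_force: 0.0
```

In the zoomed view the cone's ribs form a cross turned about 8° clockwise in the top picture: right (225,437), left (105,425), up (175,370), down (152,510). The fin ends show at (548,105), (575,150), (630,135) in the scene patch, with the pin at (598,70). The top patch is too blurred to read.

```bash
python3 - <<'E'
from h import *
c0=np.array([.5514,-.0678])
for u,v in((548,105),(575,150),(630,135)):
    p=ray("scene",286+(u-383.5)/16-.5,186+(v+.5)/16-.5,.118)-c0; print(np.round(p*1e3,1),np.degrees(np.arctan2(p[1],p[0])))
print("pin",ray("scene",286+(598-383.5)/16-.5,186+70.5/16-.5,.130))
# predicted fins projection in crop for yaws
for y in range(0,90,15):
    a=np.radians(y+90*np.arange(4)); P=np.c_[c0[0]+.01*np.cos(a),c0[1]+.01*np.sin(a),0*a+.118]
    q=proj("scene",P); print(y,np.round((q+.5-[286,186])*16+[383.5,0]).astype(int).tolist())
x=np.array([.4955,.2508])
for y in range(-50,50,10):
    a=np.radians(y+90*np.arange(4)); P=np.c_[x[0]+.0215*np.cos(a),x[1]+.0215*np.sin(a),0*a+.02]
    q=proj("scene",P); print(y,np.round((q+.5-[204,149])*12+[383.5,288]).astype(int).tolist())
E
python3 -m jog '[{"linear":[0,0,0],"roll":1},{"linear":[0,0,0],"roll":1},{"linear":[0,0,0],"roll":0.73}]'
```

```text
[-1.5  9.8] 98.414676335731
[-4.3 -0.9] -168.534519808317
[ 5.1 -3.4] -33.80501342567286
pin [ 0.55361598 -0.06557623]
0 [[640, 111], [554, 101], [544, 162], [631, 172]]
15 [[629, 103], [543, 109], [556, 170], [642, 164]]
30 [[615, 97], [535, 119], [570, 176], [650, 154]]
45 [[599, 94], [531, 129], [585, 180], [654, 143]]
60 [[583, 93], [531, 141], [602, 180], [653, 132]]
75 [[568, 96], [536, 152], [617, 177], [649, 121]]
-50 [[659, 499], [608, 434], [503, 473], [554, 539]]
-40 [[662, 490], [594, 432], [500, 482], [568, 541]]
-30 [[663, 481], [580, 433], [499, 492], [582, 541]]
-20 [[662, 471], [565, 434], [500, 501], [597, 539]]
-10 [[657, 462], [552, 438], [504, 510], [611, 535]]
0 [[651, 454], [539, 442], [510, 518], [624, 530]]
10 [[643, 447], [527, 448], [518, 525], [635, 524]]
20 [[632, 442], [517, 456], [529, 531], [645, 517]]
30 [[620, 437], [509, 464], [541, 536], [653, 508]]
40 [[608, 434], [503, 473], [554, 539], [659, 499]]
time_s: 1.35
position: [0.1523, 0.5283, 0.2309]
tool_rot: [[-0.0, 1.0, -0.0], [1.0, 0.0, -0.001], [-0.001, -0.0, -1.0]]
ft_force: [-0.1, 0.7, -0.2]
grip_width: 0.0854
gripper_force: 0.0
```

```bash
python3 -m jog '[{"linear":[-0.93,0.456,0],"roll":0},{"linear":[-0.93,0.456,0],"roll":0},{"linear":[-0.93,0.456,0],"roll":0},{"linear":[-0.93,0.456,0],"roll":0},{"linear":[-0.93,0.456,0],"roll":0},{"linear":[-0.93,0.456,0],"roll":0},{"linear":[-0.93,0.456,0],"roll":0},{"linear":[-0.93,0.456,0],"roll":0},{"linear":[-0.93,0.456,0],"roll":0},{"linear":[-0.93,0.456,0],"roll":0},{"linear":[-0.93,0.456,0],"roll":0}]'
python3 -m jog '[{"linear":[-0.93,0.456,0],"roll":0},{"linear":[-0.93,0.456,0],"roll":0},{"linear":[-0.93,0.456,0],"roll":0},{"linear":[-0.93,0.456,0],"roll":0},{"linear":[-0.93,0.456,0],"roll":0},{"linear":[-0.93,0.456,0],"roll":0},{"linear":[-0.93,0.456,0],"roll":0},{"linear":[-0.93,0.456,0],"roll":0},{"linear":[-0.93,0.456,0],"roll":0},{"linear":[-0.93,0.456,0],"roll":0},{"linear":[0,0,0],"roll":0},{"linear":[0,0,0],"roll":0}]'
```

```text
time_s: 2.27
position: [0.3551, 0.1182, 0.2313]
tool_rot: [[-0.005, 1.0, 0.0], [1.0, 0.005, 0.0], [0.0, 0.0, -1.0]]
ft_force: [1.3, 1.5, 0.3]
grip_width: 0.0851
gripper_force: 0.0
time_s: 3.27
position: [0.5391, -0.2526, 0.2298]
tool_rot: [[-0.002, 1.0, -0.002], [1.0, 0.002, 0.001], [0.001, -0.002, -1.0]]
ft_force: [-0.1, -0.0, -0.3]
grip_width: 0.0858
gripper_force: 0.0
```

```bash
python3 -m jog '[{"linear":[0,-0.09,0.9],"roll":0},{"linear":[0,0,0.9],"roll":0},{"linear":[0,0,0.9],"roll":0},{"linear":[0,0,0.9],"roll":0},{"linear":[0,0,0.9],"roll":0},{"linear":[0,0,0.6],"roll":0},{"linear":[0,0,0.4],"roll":0},{"linear":[0,0,0.2],"roll":0},{"linear":[0,0,0],"roll":0},{"linear":[0,0,0],"roll":0}]'
python3 -m jog '[{"linear":[0,0,0],"roll":0},{"linear":[0,0,0],"roll":0},{"linear":[0,0,0],"roll":0},{"linear":[0,0,0],"roll":0},{"linear":[0,0,0],"roll":0},{"linear":[0,0,0],"roll":0},{"linear":[0,0,0],"roll":0}]' -1 20
```

```text
time_s: 4.1
position: [0.5357, -0.2507, 0.0042]
tool_rot: [[-0.005, 1.0, 0.001], [1.0, 0.005, -0.0], [-0.0, 0.001, -1.0]]
ft_force: [0.2, 0.8, -0.3]
grip_width: 0.0856
gripper_force: 0.0
time_s: 4.68
position: [0.536, -0.2513, 0.0051]
tool_rot: [[-0.005, 1.0, 0.002], [1.0, 0.005, -0.001], [-0.001, 0.002, -1.0]]
ft_force: [-1.5, 2.0, 7.3]
grip_width: 0.0616
gripper_force: 20.1
```

```bash
python3 -m jog '[{"linear":[0,0,0],"roll":0},{"linear":[0,0,0],"roll":0},{"linear":[0,0,0],"roll":0.5},{"linear":[0,0,0],"roll":1},{"linear":[0,0,0],"roll":1},{"linear":[0,0,0],"roll":1},{"linear":[0,0,0],"roll":1},{"linear":[0,0,0],"roll":1},{"linear":[0,0,0],"roll":1},{"linear":[0,0,0],"roll":1},{"linear":[0,0,0],"roll":1},{"linear":[0,0,0],"roll":1}]' 1
python3 -m jog '[{"linear":[0,0,0],"roll":1},{"linear":[0,0,0],"roll":1},{"linear":[0,0,0],"roll":1},{"linear":[0,0,0],"roll":1},{"linear":[0,0,0],"roll":1},{"linear":[0,0,0],"roll":1},{"linear":[0,0,0],"roll":1},{"linear":[0,0,0],"roll":1},{"linear":[0,0,0],"roll":0.5},{"linear":[0,0,0],"roll":0}]'
python3 -m jog '[{"linear":[0,0,0],"roll":0},{"linear":[0,0,0],"roll":0},{"linear":[0,0,0],"roll":0},{"linear":[0,0,0],"roll":0},{"linear":[0,0,0],"roll":0},{"linear":[0,0,0],"roll":0},{"linear":[0,0,0],"roll":0}]' -1 30
python3 - <<'E'
from h import *
im=optics.get_image("scene"); cv2.imwrite("pics/g1.png",cv2.resize(im[235:325,280:400,::-1],None,fx=6,fy=6,interpolation=cv2.INTER_CUBIC))
E
```

```text
time_s: 5.68
position: [0.5354, -0.2511, 0.0034]
tool_rot: [[0.737, 0.676, 0.0], [0.676, -0.737, -0.0], [-0.0, 0.0, -1.0]]
ft_force: [0.1, -0.6, -0.1]
grip_width: 0.0851
gripper_force: 0.0
time_s: 6.52
position: [0.5354, -0.2511, 0.0035]
tool_rot: [[1.0, 0.003, 0.0], [0.003, -1.0, -0.0], [0.0, 0.0, -1.0]]
ft_force: [0.5, -1.3, -0.4]
grip_width: 0.0851
gripper_force: 0.0
time_s: 7.1
position: [0.5355, -0.2511, 0.0036]
tool_rot: [[1.0, 0.005, 0.0], [0.005, -1.0, -0.0], [0.0, 0.0, -1.0]]
ft_force: [-0.6, 0.7, 3.9]
grip_width: 0.0594
gripper_force: 32.9
```

View pics/g1.png

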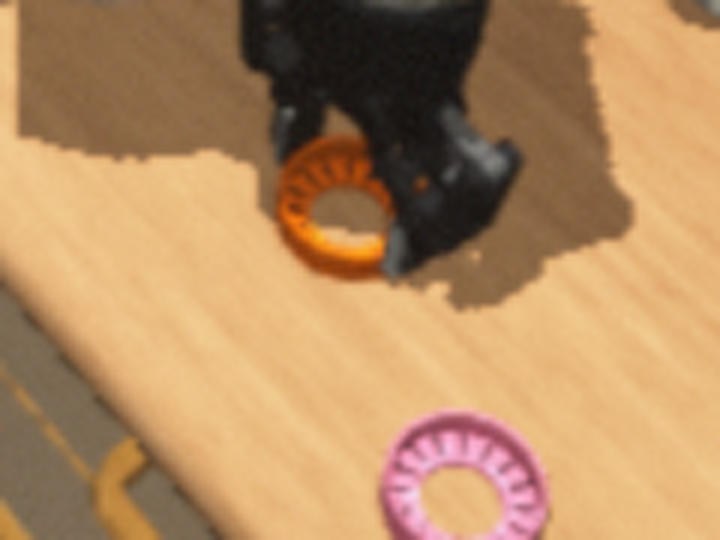

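The gripped strainer shows its hole centre at about (345,212) in the crop. The fingertips are at (285,145) and (400,260), so it is centred between the pads.

```bash
python3 - <<'E'
from h import *
print(ray("scene",337.1,269.9,.004),ray("scene",338.25,271.4,.004))
im=optics.get_image("top"); 
x0,x1,a=mask(im[:,:,::-1].copy(),(3,110,40),(25,255,255),(323.5,189.5)); print(x0,x1,a)
E
python3 -m jog '[{"linear":[0,0,-0.1],"roll":0},{"linear":[0,0,-0.3],"roll":0},{"linear":[0,0,-0.6],"roll":0},{"linear":[0,0,-0.8],"roll":0},{"linear":[0,0,-0.8],"roll":0},{"linear":[0,0,-0.8],"roll":0},{"linear":[0,0,0],"roll":0},{"linear":[0,0,0],"roll":0}]'
python3 - <<'E'
from h import *
im=optics.get_image("scene"); b=optics.get_image("top")
a=cv2.resize(im[150:290,280:400,::-1],None,fx=4,fy=4,interpolation=cv2.INTER_CUBIC)
b=cv2.resize(b[160:230,300:340,::-1],None,fx=8,fy=8,interpolation=cv2.INTER_CUBIC)
cv2.imwrite("pics/g2.png",np.hstack([a,b]))
E
```

```text
[ 0.53699979 -0.25015218] [ 0.536301 -0.255199]
[349 222] [362 227] 39
time_s: 7.87
position: [0.5358, -0.2512, 0.1407]
tool_rot: [[1.0, 0.005, 0.002], [0.005, -1.0, -0.002], [0.002, 0.002, -1.0]]
ft_force: [-0.8, 0.6, -0.1]
grip_width: 0.0595
gripper_force: 32.6
```

View pics/g2.png

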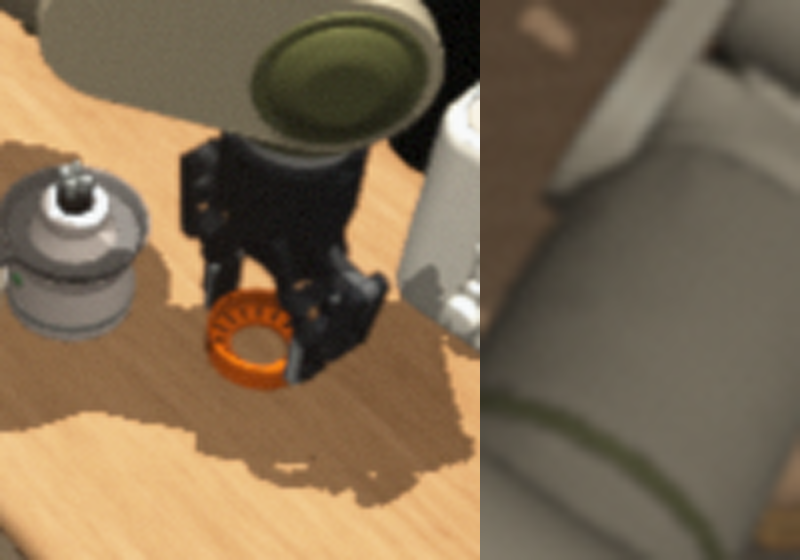

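The strainer is lifted level in the gripper, and the press is clear of it. Now I'll refine the press axis from the bright collar ring and the dark dish outline.

Run:
```python
from h import *
s=cv2.imread("pics/scene0.png");t=cv2.imread("pics/top0.png")
g=s[183:232,276:322].min(2)
big=cv2.resize(g,None,fx=8,fy=8,interpolation=cv2.INTER_CUBIC)
for th in(150,170,190,210,225):
    n,l,st,ce=cv2.connectedComponentsWithStats((big>th).astype('uint8'))
    for i in range(1,n):
        if st[i,4]>1500:
            m=np.argwhere(l==i)[:,::-1]; a,b=m.min(0),m.max(0)
            a=(a+.5)/8-.5+[276,183];b=(b+.5)/8-.5+[276,183]
            f=fit("scene",a,b,[(.022,.092)],(.55,-.07)); print(th,st[i,4],a,b,*[np.round(q,4) for q in f])
# orange strainer in original, same method, saturation-based
def sub(im,x,y,w,h,ch,th,prof,g,n):
    b=cv2.resize(ch(im[y:y+h,x:x+w].astype('float32')),None,fx=8,fy=8,interpolation=cv2.INTER_CUBIC)
    nn,l,st,ce=cv2.connectedComponentsWithStats((b>th).astype('uint8'));i=1+st[1:,4].argmax()
    m=np.argwhere(l==i)[:,::-1];a=(m.min(0)+.5)/8-.5+[x,y];c=(m.max(0)+.5)/8-.5+[x,y]
    return fit(n,a,c,prof,g)
sat=lambda p:1-p.min(2)/p.max(2)
for th in(.65,.7,.75,.8): print("str scene",th,*[np.round(q,4) for q in sub(s,318,250,42,40,sat,th,[(.031,0),(.031,.018)],(.53,-.25),"scene")])
for th in(.5,.55,.6,.65): print("str top",th,*[np.round(q,4) for q in sub(t,310,175,28,30,sat,th,[(.031,0),(.031,.018)],(.53,-.25),"top")])
g=t[165:205,262:292].min(2)
big=cv2.resize(g,None,fx=8,fy=8,interpolation=cv2.INTER_CUBIC)
for th in(125,135,145,155):
    n,l,st,ce=cv2.connectedComponentsWithStats((big>th).astype('uint8'));i=1+st[1:,4].argmax()
    m=np.argwhere(l==i)[:,::-1];a=(m.min(0)+.5)/8-.5+[262,165];b=(m.max(0)+.5)/8-.5+[262,165]
    print("top",th,*[np.round(q,4) for q in fit("top",a,b,[(.022,.092)],(.55,-.07))])
```

```text
150 6409 [289.1875 195.8125] [306.9375 207.1875] [ 0.5502 -0.069 ] [16.6791 12.0269] [18.75  12.375]
150 9534 [286.1875 202.9375] [308.5625 216.0625] [ 0.5309 -0.0905] [16.9865 12.4763] [23.375 14.125]
150 3363 [286.1875 221.1875] [297.3125 230.0625] [ 0.4854 -0.1253] [17.5976 13.406 ] [12.125  9.875]
170 5516 [289.5625 196.0625] [306.6875 206.8125] [ 0.5505 -0.069 ] [16.6768 12.0234] [18.125 11.75 ]
170 7663 [286.9375 204.0625] [307.6875 215.5625] [ 0.5301 -0.0913] [16.9984 12.494 ] [21.75 12.5 ]
190 4689 [289.9375 196.3125] [306.4375 206.5625] [ 0.5507 -0.0691] [16.6769 12.0234] [17.5  11.25]
190 5844 [287.6875 205.3125] [305.9375 215.0625] [ 0.5282 -0.0916] [17.0119 12.5152] [19.25 10.75]
210 3822 [290.1875 196.5625] [306.1875 206.3125] [ 0.5507 -0.0691] [16.6769 12.0234] [17.   10.75]
210 3363 [289.0625 208.1875] [303.0625 214.5625] [ 0.5241 -0.0937] [17.0563 12.5825] [15.     7.375]
225 3051 [290.5625 196.9375] [305.9375 206.0625] [ 0.5506 -0.0693] [16.6795 12.0269] [16.375 10.125]
str scene 0.65 [ 0.5375 -0.2543] [25.7078 24.8461] [26.5 25.5]
str scene 0.7 [ 0.5374 -0.2542] [25.7068 24.8461] [26.125 25.   ]
str scene 0.75 [ 0.5375 -0.254 ] [25.7035 24.8411] [25.625 24.625]
str scene 0.8 [ 0.5376 -0.2541] [25.7046 24.8411] [25.25  24.125]
str top 0.5 [ 0.5355 -0.2509] [17.0858 16.8382] [17.625 17.375]
str top 0.55 [ 0.5355 -0.2509] [17.0858 16.8382] [17.125 16.875]
str top 0.6 [ 0.5355 -0.2507] [17.085  16.8382] [16.5   16.375]
str top 0.65 [ 0.5357 -0.2507] [17.0844 16.8378] [15.75 15.75]
top 125 [ 0.5517 -0.0627] [12.1588 11.8136] [13.5 12.5]
top 135 [ 0.5508 -0.0627] [12.1606 11.8171] [12.75 11.  ]
top 145 [ 0.5391 -0.0582] [12.1838 11.862 ] [7.375 3.625]Traceback (most recent call last):
  File "<stdin>", line 24, in <module>
ValueError: attempt to get argmax of an empty sequence
```

```bash
python3 -m jog '[{"linear":[0,0,-0.3],"roll":0},{"linear":[0.076,-0.908,0],"roll":0},{"linear":[0.076,-0.908,0],"roll":0},{"linear":[0.076,-0.908,0],"roll":0},{"linear":[0.076,-0.908,0],"roll":0},{"linear":[0.076,-0.908,0],"roll":0},{"linear":[0,0,0],"roll":0},{"linear":[0,0,0],"roll":0},{"linear":[0,0,0],"roll":0},{"linear":[0,0,0],"roll":0}]'
python3 - <<'E'
from h import *
im=optics.get_image("scene")
cv2.imwrite("pics/s3.png",im[:,:,::-1])
cv2.imwrite("pics/g3.png",cv2.resize(im[150:240,250:370,::-1],None,fx=6,fy=6,interpolation=cv2.INTER_CUBIC))
E
```

```text
time_s: 8.8
position: [0.5496, -0.0703, 0.1505]
tool_rot: [[1.0, 0.003, -0.001], [0.003, -1.0, 0.0], [-0.001, -0.0, -1.0]]
ft_force: [-0.5, 0.3, 0.1]
grip_width: 0.0595
gripper_force: 32.7
```

View pics/g3.png

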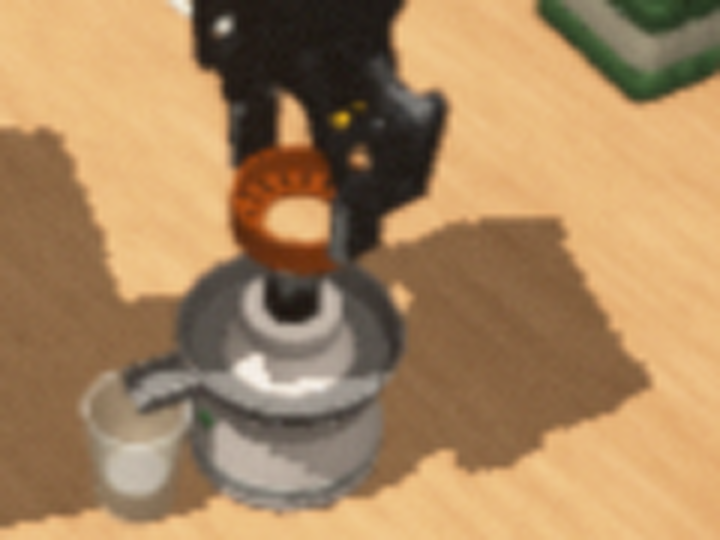

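The hovering strainer's left edge is at x≈231 and its bottom at y≈276, with the hole's left edge at 264 and bottom at 242. The collar spans x 242–342 in the crop.

Run:
```python
from h import *
from scipy.optimize import fsolve
s=cv2.imread("pics/s3.png").astype('float32')
p=s[150:240,250:370];sat=cv2.resize(1-p.min(2)/p.max(2),None,fx=8,fy=8,interpolation=cv2.INTER_CUBIC)
for th in(.65,.72,.78):
    n,l,st,ce=cv2.connectedComponentsWithStats((sat[:,:440]>th).astype('uint8'));
    d=[i for i in range(1,n) if st[i,4]>2000 and 250<ce[i][0]<450 and 200<ce[i][1]<380]
    for i in d:
        m=np.argwhere(l==i)[:,::-1];L=(m[:,0].min()+.5)/8-.5+250-.5+.5;B=(m[:,1].max()+.5)/8-.5+150;T=(m[:,1].min()+.5)/8-.5+150
        f=lambda q:(lambda a,b:[(a[0]-L)*1,b[1]-B])(*hullmodel("scene",q,[(.031,.1469),(.031,.1649)]))
        q=fsolve(f,[.55,-.07]);print(th,st[i,4],L,T,B,q,hullmodel("scene",q,[(.031,.1469),(.031,.1649)]))
u=lambda x,y:(250+(x+.5)/6-.5,150+(y+.5)/6-.5)
L,B=u(231,276);f=lambda q:(lambda a,b:[a[0]-L,b[1]-B])(*hullmodel("scene",q,[(.031,.1469),(.031,.1649)]));print("outer",fsolve(f,[.55,-.07]))
L,B=u(264,242);f=lambda q:[hullmodel("scene",q,[(.016,.1509)])[0][0]-L,hullmodel("scene",q,[(.016,.1509)])[1][1]-B];print("hole",fsolve(f,[.55,-.07]))
```

```text
0.65 14981 287.9375 173.5625 195.1875 [ 0.55235214 -0.07073769] (array([287.9375    , 173.14503658]), array([312.7472096, 195.1875   ]))
0.72 13512 288.3125 173.9375 194.9375 [ 0.55366509 -0.07060014] (array([288.3125    , 172.91467885]), array([313.11390079, 194.9375    ]))
0.78 11885 288.5625 174.1875 194.8125 [ 0.55445181 -0.07062469] (array([288.5625    , 172.79946859]), array([313.3607723, 194.8125   ]))
outer [ 0.5518084  -0.07205832]
hole [ 0.55158048 -0.07053464]
```

```bash
python3 -m jog '[{"linear":[-0.02,-0.04,0],"roll":0},{"linear":[0,0,0.4],"roll":0},{"linear":[0,0,0.4],"roll":0},{"linear":[0,0,0.2],"roll":0},{"linear":[0,0,0.1],"roll":0},{"linear":[0,0,0.07],"roll":0},{"linear":[0,0,0],"roll":0},{"linear":[0,0,0],"roll":0}]'
```

```text
time_s: 9.52
position: [0.5495, -0.0679, 0.1052]
tool_rot: [[1.0, 0.004, 0.002], [0.004, -1.0, 0.0], [0.002, -0.0, -1.0]]
ft_force: [1.3, 1.0, 0.7]
grip_width: 0.0596
gripper_force: 32.9
```

```bash
python3 -m jog '[{"linear":[0,0,0.1],"roll":0},{"linear":[0,0,0.06],"roll":0},{"linear":[0,0,0.04],"roll":0},{"linear":[0,0,0.03],"roll":0},{"linear":[0,0,0.02],"roll":0},{"linear":[0,0,0],"roll":0},{"linear":[0,0,0],"roll":0}]'
```

```text
time_s: 10.1
position: [0.5492, -0.0677, 0.0956]
tool_rot: [[1.0, 0.005, 0.001], [0.005, -1.0, -0.0], [0.001, 0.0, -1.0]]
ft_force: [-0.8, 2.4, 11.1]
grip_width: 0.0596
gripper_force: 34.0
```

```bash
python3 -m jog '[{"linear":[0,0,0],"roll":0},{"linear":[0,0,0],"roll":0},{"linear":[0,0,0],"roll":0},{"linear":[0,0,0],"roll":0},{"linear":[0,0,0],"roll":0},{"linear":[0,0,-0.3],"roll":0},{"linear":[0,0,-0.7],"roll":0},{"linear":[0,0,-0.9],"roll":0},{"linear":[0,0,-0.9],"roll":0},{"linear":[0,-0.9,0],"roll":-0.4},{"linear":[0,-0.9,0],"roll":0},{"linear":[0,-0.9,0],"roll":0}]' 1
python3 - <<'E'
from h import *
im=optics.get_image("scene");t=optics.get_image("top")
cv2.imwrite("pics/s4.png",im[:,:,::-1]);cv2.imwrite("pics/t4.png",t[:,:,::-1])
a=cv2.resize(im[180:240,270:325,::-1],None,fx=8,fy=8,interpolation=cv2.INTER_CUBIC)
cc=lambda p:cv2.resize(p[:,:,::-1],None,fx=10,fy=10,interpolation=cv2.INTER_CUBIC)
b=np.vstack([cc(t[170:194,262:294]),cc(im[184:208,284:316])])
cv2.imwrite("pics/g4.png",np.hstack([a,b]));print(a.shape,b.shape)
E
```

```text
time_s: 11.1
position: [0.5459, 0.0411, 0.207]
tool_rot: [[0.999, 0.038, 0.001], [0.038, -0.999, -0.0], [0.001, 0.0, -1.0]]
ft_force: [0.5, -0.1, -0.2]
grip_width: 0.0853
gripper_force: 0.0
(480, 440, 3) (480, 320, 3)
```

View pics/g4.png

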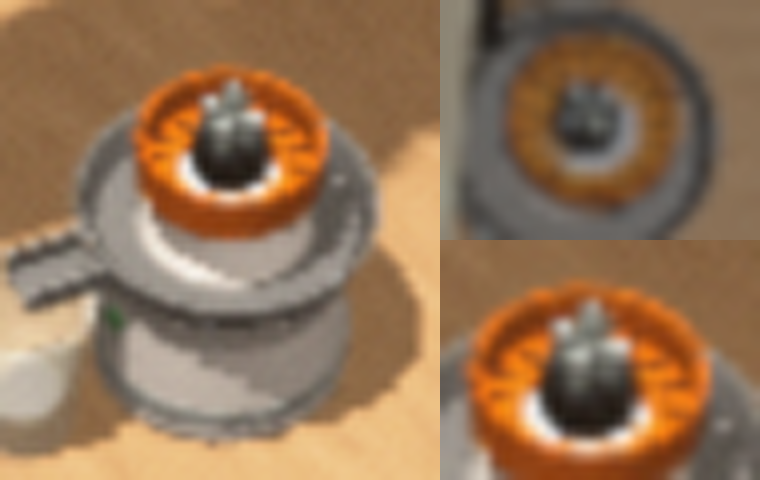

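The strainer sits level on the collar: its outer edge spans x 133–328 in the left crop, centred on the axis at about 229, with the flange central in its hole. Next I'll go to the cone and centre it with two grips at ±45° to its ribs.

```bash
python3 -m jog '[{"linear":[-0.181,-0.878,0],"roll":0},{"linear":[-0.181,-0.878,0],"roll":0},{"linear":[-0.181,-0.878,0],"roll":0},{"linear":[-0.181,-0.878,0],"roll":0},{"linear":[-0.181,-0.878,0],"roll":0},{"linear":[-0.181,-0.878,0],"roll":0},{"linear":[0,0,0],"roll":-1},{"linear":[0,0,0],"roll":-1},{"linear":[0,0,0],"roll":-1},{"linear":[0,0,0],"roll":-1},{"linear":[0,0,0],"roll":-1},{"linear":[0,0,0],"roll":-1.0}]'
python3 - <<'E'
from h import *
s=cv2.imread("pics/s4.png").astype('float32')
x,y,w,h=270,180,55,60
p=s[y:y+h,x:x+w];b=cv2.resize(1-p.min(2)/p.max(2),None,fx=8,fy=8,interpolation=cv2.INTER_CUBIC)
for th in(.65,.72,.78):
    nn,l,st,ce=cv2.connectedComponentsWithStats((b[:300,100:360]>th).astype('uint8'));i=1+st[1:,4].argmax()
    m=np.argwhere(l==i)[:,::-1]+[100,0];a=(m.min(0)+.5)/8-.5+[x,y];c=(m.max(0)+.5)/8-.5+[x,y]
    print(a,c,*fit("scene",a,c,[(.031,.092),(.031,.110)],(.55,-.07)))
print(ray("top",174,205,.015))
E
```

```text
time_s: 12.2
position: [0.4944, 0.2485, 0.2063]
tool_rot: [[0.843, 0.537, -0.0], [0.537, -0.843, -0.0], [-0.001, 0.0, -1.0]]
ft_force: [0.0, -0.2, 0.1]
grip_width: 0.0855
gripper_force: 0.0
[286.4375 187.5625] [310.1875 209.0625] [ 0.55230736 -0.06654729] [23.89117908 21.65440597] [24.75 22.5 ]
[286.6875 187.9375] [309.9375 208.9375] [ 0.55202173 -0.06690664] [23.89813587 21.66425965] [24.25 22.  ]
[286.9375 188.3125] [309.8125 208.8125] [ 0.55186965 -0.06736181] [23.90594566 21.67414342] [23.875 21.5  ]
[0.49524065 0.31958421]
```

```bash
python3 -m jog '[{"linear":[0.02,-0.03,0.9],"roll":0},{"linear":[0,0,0.9],"roll":0},{"linear":[0,0,0.9],"roll":0},{"linear":[0,0,0.9],"roll":0},{"linear":[0,0,0.6],"roll":0},{"linear":[0,0,0.35],"roll":0},{"linear":[0,0,0],"roll":0},{"linear":[0,0,0],"roll":0}]'
python3 -m jog '[{"linear":[0,0,0],"roll":0},{"linear":[0,0,0],"roll":0},{"linear":[0,0,0],"roll":0},{"linear":[0,0,0],"roll":0},{"linear":[0,0,0],"roll":0},{"linear":[0,0,0],"roll":0},{"linear":[0,0,0],"roll":0},{"linear":[0,0,0],"roll":0}]' -1 20
```

```text
time_s: 12.87
position: [0.4945, 0.2501, 0.0243]
tool_rot: [[0.846, 0.534, -0.001], [0.534, -0.846, -0.0], [-0.001, -0.0, -1.0]]
ft_force: [-0.7, 0.3, 0.4]
grip_width: 0.0855
gripper_force: 0.0
time_s: 13.53
position: [0.4947, 0.2506, 0.0255]
tool_rot: [[0.846, 0.534, 0.002], [0.534, -0.846, 0.0], [0.002, 0.001, -1.0]]
ft_force: [-0.6, 0.4, 5.8]
grip_width: 0.0413
gripper_force: 19.8
```

```bash
python3 -m jog '[{"linear":[0,0,0],"roll":0},{"linear":[0,0,0],"roll":0},{"linear":[0,0,0],"roll":0},{"linear":[0,0,0],"roll":-1},{"linear":[0,0,0],"roll":-1},{"linear":[0,0,0],"roll":-1},{"linear":[0,0,0],"roll":-1},{"linear":[0,0,0],"roll":-1},{"linear":[0,0,0],"roll":-1},{"linear":[0,0,0],"roll":-1},{"linear":[0,0,0],"roll":-1},{"linear":[0,0,0],"roll":-1}]' 1
python3 -m jog '[{"linear":[0,0,0],"roll":-1},{"linear":[0,0,0],"roll":-1},{"linear":[0,0,0],"roll":-1},{"linear":[0,0,0],"roll":-1},{"linear":[0,0,0],"roll":-1},{"linear":[0,0,0],"roll":-1},{"linear":[0,0,0],"roll":-1},{"linear":[0,0,0],"roll":-1},{"linear":[0,0,0],"roll":-1},{"linear":[0,0,0],"roll":0},{"linear":[0,0,0],"roll":0}]'
python3 -m jog '[{"linear":[0,0,0],"roll":0},{"linear":[0,0,0],"roll":0},{"linear":[0,0,0],"roll":0},{"linear":[0,0,0],"roll":0},{"linear":[0,0,0],"roll":0},{"linear":[0,0,0],"roll":0},{"linear":[0,0,0],"roll":0},{"linear":[0,0,0],"roll":0}]' -1 80
```

```text
time_s: 14.53
position: [0.4942, 0.2505, 0.0244]
tool_rot: [[0.216, 0.976, -0.0], [0.976, -0.216, -0.0], [-0.0, -0.0, -1.0]]
ft_force: [0.2, -0.6, 0.6]
grip_width: 0.0854
gripper_force: 0.0
time_s: 15.45
position: [0.4942, 0.2505, 0.0244]
tool_rot: [[-0.532, 0.847, -0.0], [0.847, 0.532, -0.0], [0.0, -0.0, -1.0]]
ft_force: [-0.7, -0.0, -0.6]
grip_width: 0.0852
gripper_force: 0.0
time_s: 16.12
position: [0.4945, 0.2505, 0.0249]
tool_rot: [[-0.534, 0.846, 0.001], [0.846, 0.534, 0.0], [-0.0, 0.001, -1.0]]
ft_force: [-0.3, -0.6, 4.7]
grip_width: 0.0397
gripper_force: 80.5
```

```bash
python3 -m jog '[{"linear":[0,0,-0.9],"roll":0},{"linear":[0,0,-1],"roll":0},{"linear":[0,0,-1],"roll":0},{"linear":[0,0,-0.9],"roll":0},{"linear":[-0.935,-0.392,0],"roll":0},{"linear":[-0.935,-0.392,0],"roll":0},{"linear":[-0.935,-0.392,0],"roll":0},{"linear":[-0.935,-0.392,0],"roll":0},{"linear":[-0.935,-0.392,0],"roll":0},{"linear":[-0.935,-0.392,0],"roll":0},{"linear":[-0.935,-0.392,0],"roll":0},{"linear":[-0.935,-0.392,0],"roll":0}]'
python3 -m jog '[{"linear":[0,0,0],"roll":-0.8},{"linear":[0,0,0],"roll":-0.8},{"linear":[0,0,0],"roll":-0.8},{"linear":[0,0,0],"roll":-0.8},{"linear":[0,0,0],"roll":0},{"linear":[0,0,0],"roll":0}]'
```

```text
time_s: 17.12
position: [0.5476, -0.0715, 0.1762]
tool_rot: [[-0.533, 0.846, -0.001], [0.846, 0.533, 0.0], [0.001, -0.0, -1.0]]
ft_force: [0.6, 1.1, -0.7]
grip_width: 0.0395
gripper_force: 81.0
time_s: 17.62
position: [0.5477, -0.0694, 0.1762]
tool_rot: [[-0.745, 0.667, -0.001], [0.667, 0.745, 0.0], [0.001, -0.0, -1.0]]
ft_force: [0.0, -0.0, -0.9]
grip_width: 0.04
gripper_force: 81.0
```

```bash
python3 -m jog '[{"linear":[0,0,0.3],"roll":0},{"linear":[0,0,0.15],"roll":0},{"linear":[0,0,0.1],"roll":0},{"linear":[0,0,0.05],"roll":0},{"linear":[0,0,0.05],"roll":0},{"linear":[0,0,0],"roll":0}]'
```

```text
time_s: 18.12
position: [0.548, -0.0695, 0.1513]
tool_rot: [[-0.746, 0.666, 0.001], [0.666, 0.746, -0.0], [-0.001, 0.0, -1.0]]
ft_force: [-2.5, -0.4, 7.7]
grip_width: 0.0396
gripper_force: 81.6
```

```bash
python3 -m jog '[{"linear":[0.02,-0.017,0],"roll":0},{"linear":[0,0,0],"roll":0},{"linear":[0,0,0],"roll":0}]'
python3 -m jog '[{"linear":[0.02,-0.017,0.03],"roll":0},{"linear":[0,0,0],"roll":0},{"linear":[0,0,0],"roll":0}]'
```

```text
time_s: 18.37
position: [0.5476, -0.0695, 0.1519]
tool_rot: [[-0.746, 0.666, 0.003], [0.666, 0.746, -0.001], [-0.002, 0.001, -1.0]]
ft_force: [-0.9, 1.0, 7.2]
grip_width: 0.0397
gripper_force: 81.8
time_s: 18.62
position: [0.5471, -0.0695, 0.151]
tool_rot: [[-0.746, 0.666, 0.005], [0.666, 0.746, -0.001], [-0.004, 0.002, -1.0]]
ft_force: [1.1, 0.8, 7.7]
grip_width: 0.0399
gripper_force: 81.9
```

```bash
python3 -m jog '[{"linear":[0.008,0.027,0],"roll":0},{"linear":[0,0,0],"roll":0},{"linear":[0,0,0],"roll":0}]'
python3 -m jog '[{"linear":[0.017,0.019,0],"roll":0},{"linear":[0,0,0],"roll":0},{"linear":[0,0,0],"roll":0}]'
```

```text
time_s: 18.87
position: [0.547, -0.068, 0.1506]
tool_rot: [[-0.746, 0.666, 0.003], [0.666, 0.746, 0.001], [-0.002, 0.002, -1.0]]
ft_force: [-0.2, 6.1, 5.7]
grip_width: 0.0398
gripper_force: 81.8
time_s: 19.12
position: [0.5465, -0.0668, 0.1495]
tool_rot: [[-0.746, 0.666, 0.001], [0.666, 0.746, 0.001], [0.0, 0.001, -1.0]]
ft_force: [1.5, 6.1, 4.1]
grip_width: 0.0399
gripper_force: 81.7
```

```bash
python3 -m jog '[{"linear":[0.016,0.037,0],"roll":0},{"linear":[0,0,0],"roll":0},{"linear":[0,0,0],"roll":0}]'
python3 -m jog '[{"linear":[0,0,0.04],"roll":0},{"linear":[0,0,0],"roll":0},{"linear":[0,0,0],"roll":0}]'
```

```text
time_s: 19.37
position: [0.5468, -0.0659, 0.149]
tool_rot: [[-0.746, 0.666, -0.0], [0.666, 0.746, -0.0], [0.0, -0.0, -1.0]]
ft_force: [0.5, 1.8, 0.2]
grip_width: 0.04
gripper_force: 81.4
time_s: 19.62
position: [0.5467, -0.0659, 0.1474]
tool_rot: [[-0.746, 0.666, -0.001], [0.666, 0.746, 0.0], [0.001, -0.0, -1.0]]
ft_force: [1.4, 2.4, -2.4]
grip_width: 0.0396
gripper_force: 81.4
```

```bash
python3 -m jog '[{"linear":[0.008,0.01,0.05],"roll":0},{"linear":[0,0,0.05],"roll":0},{"linear":[0,0,0.03],"roll":0},{"linear":[0,0,0.02],"roll":0},{"linear":[0,0,0],"roll":0},{"linear":[0,0,0],"roll":0}]'
```

```text
time_s: 20.12
position: [0.5473, -0.0657, 0.1426]
tool_rot: [[-0.746, 0.666, 0.002], [0.666, 0.746, -0.001], [-0.002, 0.001, -1.0]]
ft_force: [-0.7, 2.1, 7.0]
grip_width: 0.0398
gripper_force: 81.8
```

```bash
python3 -m jog '[{"linear":[0,0,0.02],"roll":-0.8},{"linear":[0,0,0],"roll":-0.8},{"linear":[0,0,0],"roll":-0.8},{"linear":[0,0,0],"roll":0},{"linear":[0,0,0],"roll":0}]'
python3 -m jog '[{"linear":[0,0,0],"roll":-0.8},{"linear":[0,0,0],"roll":-0.8},{"linear":[0,0,0],"roll":-0.8},{"linear":[0,0,0],"roll":0},{"linear":[0,0,0],"roll":0}]'
```

```text
time_s: 20.53
position: [0.5476, -0.0663, 0.142]
tool_rot: [[-0.868, 0.496, 0.003], [0.496, 0.868, -0.002], [-0.004, -0.001, -1.0]]
ft_force: [-0.4, -1.3, 7.4]
grip_width: 0.0399
gripper_force: 82.0
time_s: 20.95
position: [0.5479, -0.067, 0.1422]
tool_rot: [[-0.952, 0.305, 0.004], [0.305, 0.952, -0.004], [-0.005, -0.002, -1.0]]
ft_force: [-0.3, -4.3, 7.0]
grip_width: 0.0395
gripper_force: 82.1
```

```bash
python3 -m jog '[{"linear":[-0.006,-0.02,0],"roll":-0.8},{"linear":[0,0,0],"roll":-0.8},{"linear":[0,0,0],"roll":0},{"linear":[0,0,0],"roll":0}]'
python3 -m jog '[{"linear":[0,0,0],"roll":-0.8},{"linear":[0,0,0],"roll":-0.8},{"linear":[0,0,0],"roll":0},{"linear":[0,0,0],"roll":0}]'
python3 -m jog '[{"linear":[0,0,0],"roll":-0.8},{"linear":[0,0,0],"roll":-0.8},{"linear":[0,0,0],"roll":0},{"linear":[0,0,0],"roll":0}]'
```

```text
time_s: 21.28
position: [0.5479, -0.0678, 0.1422]
tool_rot: [[-0.986, 0.169, 0.004], [0.169, 0.986, -0.004], [-0.004, -0.003, -1.0]]
ft_force: [0.8, -3.8, 7.2]
grip_width: 0.0398
gripper_force: 82.1
time_s: 21.62
position: [0.5484, -0.068, 0.1424]
tool_rot: [[-1.0, 0.03, 0.005], [0.03, 1.0, -0.004], [-0.005, -0.004, -1.0]]
ft_force: [2.5, -3.8, 7.0]
grip_width: 0.0396
gripper_force: 82.1
time_s: 21.95
position: [0.5487, -0.0684, 0.1425]
tool_rot: [[-0.994, -0.109, 0.006], [-0.109, 0.994, -0.005], [-0.005, -0.006, -1.0]]
ft_force: [3.6, -6.8, 6.8]
grip_width: 0.04
gripper_force: 82.1
```

```bash
python3 -m jog '[{"linear":[-0.019,-0.052,0],"roll":0},{"linear":[0,0,0],"roll":0},{"linear":[0,0,0],"roll":0}]'
python3 -m jog '[{"linear":[0,0,0],"roll":-0.8},{"linear":[0,0,0],"roll":-0.8},{"linear":[0,0,0],"roll":0},{"linear":[0,0,0],"roll":0}]'
```

```text
time_s: 22.2
position: [0.5489, -0.0689, 0.1421]
tool_rot: [[-0.994, -0.109, 0.004], [-0.109, 0.994, -0.002], [-0.004, -0.002, -1.0]]
ft_force: [1.2, 0.2, 7.0]
grip_width: 0.0398
gripper_force: 82.0
time_s: 22.53
position: [0.5492, -0.0695, 0.1423]
tool_rot: [[-0.969, -0.246, 0.005], [-0.246, 0.969, -0.003], [-0.004, -0.004, -1.0]]
ft_force: [1.3, -2.8, 7.0]
grip_width: 0.0397
gripper_force: 82.0
```

```bash
python3 -m jog '[{"linear":[-0.005,-0.03,0],"roll":-0.8},{"linear":[0,-0.01,0],"roll":-0.8},{"linear":[0,0,0],"roll":0},{"linear":[0,0,0],"roll":0}]'
python3 -m jog '[{"linear":[0,-0.01,0],"roll":-0.8},{"linear":[0,-0.01,0],"roll":-0.8},{"linear":[0,0,0],"roll":0},{"linear":[0,0,0],"roll":0}]'
```

```text
time_s: 22.87
position: [0.5497, -0.0703, 0.1422]
tool_rot: [[-0.925, -0.379, 0.004], [-0.379, 0.925, -0.002], [-0.003, -0.003, -1.0]]
ft_force: [1.8, 0.5, 8.1]
grip_width: 0.0396
gripper_force: 82.1
time_s: 23.2
position: [0.5502, -0.0712, 0.1422]
tool_rot: [[-0.864, -0.504, 0.005], [-0.504, 0.864, -0.002], [-0.003, -0.004, -1.0]]
ft_force: [2.6, -0.6, 7.1]
grip_width: 0.04
gripper_force: 82.0
```

```bash
python3 -m jog '[{"linear":[-0.01,-0.015,0],"roll":-0.8},{"linear":[-0.005,-0.015,0],"roll":-0.8},{"linear":[0,0,0],"roll":0},{"linear":[0,0,0],"roll":0}]'
python3 -m jog '[{"linear":[-0.01,-0.015,0],"roll":-0.8},{"linear":[-0.005,-0.015,0],"roll":-0.8},{"linear":[0,0,0],"roll":0},{"linear":[0,0,0],"roll":0}]'
python3 -c "
from rig import env;print(env.observe()['q'],env.observe()['wrist_torque'])"
```

```text
time_s: 23.53
position: [0.5512, -0.0717, 0.1421]
tool_rot: [[-0.785, -0.619, 0.004], [-0.619, 0.785, -0.002], [-0.002, -0.004, -1.0]]
ft_force: [2.2, 0.0, 7.6]
grip_width: 0.0399
gripper_force: 82.0
time_s: 23.87
position: [0.5522, -0.0722, 0.1421]
tool_rot: [[-0.691, -0.723, 0.004], [-0.723, 0.691, -0.002], [-0.001, -0.004, -1.0]]
ft_force: [2.6, 0.5, 7.1]
grip_width: 0.04
gripper_force: 82.0
[-1.96253061e+01  2.69652828e+01  8.15824812e+01 -2.18640756e-02
  7.12284628e+01 -1.55884311e+02] [ 0.15307366 -0.23973347 -0.02933861]
```

Run:
```python
from h import *
im=optics.get_image("scene");cv2.imwrite("pics/s5.png",im[:,:,::-1])
t=optics.get_image("top");cv2.imwrite("pics/t5.png",t[:,:,::-1])
a=cv2.resize(im[155:220,265:330,::-1],None,fx=9,fy=9,interpolation=cv2.INTER_CUBIC)
b=cv2.resize(t[165:197,266:286,::-1],None,fx=9,fy=9,interpolation=cv2.INTER_CUBIC)
o=np.zeros((585,180,3),'uint8');o[:288]=b
cv2.imwrite("pics/g5.png",np.hstack([a,o]))
P=np.array([[.551,-.0675,z] for z in(.092,.106,.1176,.1656,.1876)]);print(np.round((proj("scene",P)+.5-[265,155])*9-.5).astype(int).tolist())
```

```text
[[300, 418], [302, 384], [304, 356], [312, 236], [316, 178]]
```

View pics/g5.png

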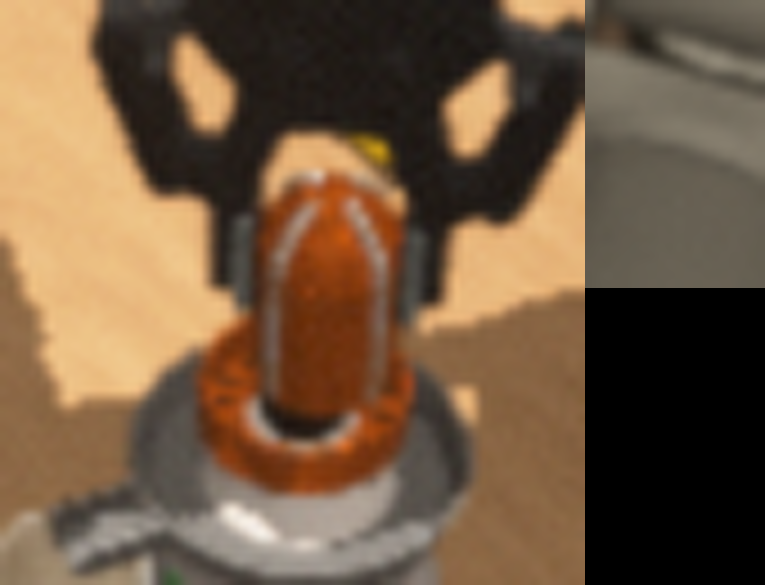

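The cone stands upright in the fingers at x 259–407, top y≈172 and foot front y≈413. The black flange is centred at x≈302, so the cone looks about 5 mm right of the shaft axis. I'll check this with a fit.

Run:
```python
from h import *
from scipy.optimize import least_squares
def go(L,R,T,B):
    px=lambda v,o:(v+.5)/9-.5+o
    obs=np.array([px(L,265),px(R,265),px(T,155),px(B,155)])
    def f(p):
        a,b=hullmodel("scene",p[:2],[(.021,p[2]),(.021,p[2]+.048),(.0178,p[2]+.058),(.012,p[2]+.065),(.004,p[2]+.07)])
        return np.array([a[0],b[0],a[1],b[1]])-obs
    r=least_squares(f,[.55,-.07,.118],x_scale=.01,diff_step=1e-4);print(np.round(r.x,4),np.round(r.fun,2))
for a in((259,407,172,413),(262,400,176,413),(259,404,174,408),(259,407,172,418)): go(*a)
s=cv2.imread("pics/s5.png")
print(s[196:208,284:313].max(2))   # grey rows around flange
```

```text
[ 0.572  -0.0541  0.0922] [-0.2   0.19  0.12 -0.12]
[ 0.5884 -0.0349  0.0668] [-0.5   0.48  0.31 -0.31]
[ 0.5867 -0.037   0.0709] [-0.14  0.13  0.08 -0.09]
[ 0.5637 -0.0636  0.1034] [-0.32  0.31  0.2  -0.2 ]
[[ 95  78  94 116 119 119 146 160 145 119  96 107  99 101 101 106 109 107
  112 115 112 113 113 117 106 123 136  89 101]
 [ 77  78  94 129 142 128 123 136 142 119  98 109 100  97 105 108 111 107
  107 112 113 112 114 107 101 129 151  82  76]
 [ 78  77  87 119 160 155 153 158 152 117  87 103 103  95 102 108 110 107
  102 112 111 115 117 107 102 126 141  76  66]
 [ 76  81  88 116 144 117 126 152 160 134  66  78  94  96  98 106 111 105
  104 112 115 119 127 142 147 140 125  71  64]
 [ 80  88  86  93 124 149 157 167 176 152  61  46  63  72  88  99 106 105
  103 118 135 136 133 137 153 149  97  63  59]
 [ 86  89  89  85 110 145 160 156 178 164  93  43  39  42  51  60  67  65
   77 127 168 158 135 113 120 129  96  77  62]
 [ 86  89  88  87  93 112 132 146 175 180 149  78  39  33  35  38  42  60
  101 153 178 169 160 147 132 111  96  86  78]
 [ 86  87  87  84  91 108 122 124 156 173 172 142  83  70  59  60  78 126
  169 179 168 157 157 128 119 102  92  86  80]
 [ 89  87  87  93 100 113 125 109 119 130 154 163 152 155 158 157 152 166
  194 202 152 125 127 112 113 100  90  87  84]
 [ 87  90  83  95 113 131 134 122 104 106 119 124 130 136 155 167 150 138
  147 151 126 118 113 113 104  96  90  83  87]
 [ 89  89  90 100 119 130 136 127 108 101 103 110 110 115 132 140 132 129
  131 124 119 116 113 120 117  98  89  87  90]
 [ 89  91  96 110 124 125 131 134 126 103 102 106 109 120 136 136 134 130
  127 121 117 117 124 141 136  95  88  89  89]]
```

```bash
python3 -m jog '[{"linear":[0,0,-0.06],"roll":0},{"linear":[0,0,0],"roll":0}]'
python3 -m jog '[{"linear":[0,0.06,0],"roll":0},{"linear":[0,0,0],"roll":0},{"linear":[0,0,0],"roll":0}]'
python3 -m jog '[{"linear":[0,0.06,0],"roll":0},{"linear":[0,0,0],"roll":0},{"linear":[0,0,0],"roll":0}]'
```

```text
time_s: 24.13
position: [0.552, -0.0722, 0.1435]
tool_rot: [[-0.692, -0.722, 0.003], [-0.722, 0.692, -0.001], [-0.001, -0.003, -1.0]]
ft_force: [3.5, -0.9, -0.1]
grip_width: 0.0398
gripper_force: 83.0
time_s: 24.38
position: [0.5517, -0.0718, 0.1437]
tool_rot: [[-0.692, -0.722, 0.006], [-0.722, 0.692, -0.004], [-0.002, -0.007, -1.0]]
ft_force: [10.5, -5.0, -4.1]
grip_width: 0.0397
gripper_force: 82.7
time_s: 24.63
position: [0.5511, -0.0701, 0.1441]
tool_rot: [[-0.692, -0.722, 0.009], [-0.722, 0.692, -0.004], [-0.004, -0.009, -1.0]]
ft_force: [14.2, -4.0, -4.8]
grip_width: 0.0398
gripper_force: 82.7
```

Run:
```python
from h import *
from scipy.optimize import least_squares
s=cv2.imread("pics/s5.png").astype('float32')
print((100*(1-s.min(2)/s.max(2)))[174:204:2,288:316].astype(int))
def pred(xy,z0=.1176):
    a,b=hullmodel("scene",xy,[(.021,z0+.02),(.021,z0+.021)]);return a[0],b[0],(a[1]+b[1])/2
for xy in((.5526,-.0722+.0),(.5546,-.0722),(.5531,-.0664),(.5557,-.0664),(.5506,-.069)): print(xy,pred(xy),hullmodel("scene",xy,[(.021,.1176)]),hullmodel("scene",xy,[(.003,.1876)]))
```

```text
[[28 33 27 31 38 43 48 48 45 42 37 27 26 59 64 54 39 37 43 49 52 42 28 25
  23 32 22 22]
 [40 32 28 33 29 47 50 50 60 75 80 81 79 89 89 81 71 70 61 48 46 51 48 39
  34 33 36 22]
 [46 34 32 23 22 47 69 80 85 68 39 35 68 89 82 53 35 58 82 84 70 62 51 25
  41 29 32 33]
 [49 36 21 12 12 49 79 80 59 34 39 71 88 89 90 83 55 33 58 86 91 75 31 14
  18 28 44 51]
 [47 32 22 14 16 57 78 59 37 42 77 87 87 88 88 90 81 51 32 56 81 64 19 12
  13 35 50 49]
 [48 38 17 11 15 59 65 43 39 75 87 88 92 89 89 90 86 79 43 29 66 58 17 10
  21 33 50 49]
 [48 44 27 13 17 52 59 50 63 86 86 87 87 88 89 87 91 82 53 33 63 45 15 10
  22 41 50 47]
 [45 45 44 31 25 57 55 44 69 82 85 88 85 84 88 89 91 83 56 34 61 32 10 19
  38 48 48 45]
 [46 47 50 62 71 72 45 32 67 84 92 91 88 86 87 88 90 78 47 33 64 38 26 41
  47 48 46 46]
 [53 71 80 87 82 77 45 32 72 85 85 87 88 85 84 86 84 80 53 43 70 61 50 49
  50 50 52 51]
 [78 84 90 88 85 75 40 32 70 90 89 88 83 91 87 85 87 79 56 49 75 74 58 52
  50 49 50 50]
 [85 85 85 88 89 78 55 46 77 81 84 86 86 91 83 85 83 74 55 58 80 81 72 33
  33 42 49 50]
 [88 89 88 89 84 70 50 48 77 86 
[... 915 characters left out ...]
 array([306.79986749, 199.33961144])) (array([298.81630687, 172.92715367]), array([301.2267484 , 174.55274044]))
(0.5557, -0.0664) (np.float64(291.71910086208516), np.float64(308.06628493124435), np.float64(187.59360711526807)) (array([291.45267564, 187.5155023 ]), array([307.57384476, 198.91542343])) (array([299.63284925, 172.51699936]), array([302.04105553, 174.13930437]))
(0.5506, -0.069) (np.float64(290.771645804783), np.float64(307.1707462567813), np.float64(188.98022094250786)) (array([290.5160936 , 188.86550836]), array([306.6883707 , 200.33998175])) (array([298.68067665, 173.89354673]), array([301.0968674 , 175.52694328]))<stdin>:4: RuntimeWarning: invalid value encountered in divide
```

The forces and image agree: the pin sits in one slot, off the cone's centre. A push across the slot is blocked by +x force. I'll slide the cone along that slot (world +y) to centre it.

```bash
python3 -m jog '[{"linear":[-0.06,-0.01,0],"roll":0},{"linear":[-0.053,0,0],"roll":0},{"linear":[0,0,0],"roll":0},{"linear":[0,0,0],"roll":0}]'
python3 -m jog '[{"linear":[-0.018,0.017,0],"roll":0},{"linear":[-0.018,0.017,0],"roll":0},{"linear":[0,0,0],"roll":0},{"linear":[0,0,0],"roll":0}]'
```

```text
time_s: 24.97
position: [0.5507, -0.0653, 0.1431]
tool_rot: [[-0.691, -0.723, -0.001], [-0.723, 0.691, 0.0], [0.001, 0.001, -1.0]]
ft_force: [-0.6, 0.1, -1.0]
grip_width: 0.0399
gripper_force: 83.6
time_s: 25.3
position: [0.5513, -0.0633, 0.1434]
tool_rot: [[-0.691, -0.723, 0.001], [-0.723, 0.691, 0.0], [-0.0, -0.0, -1.0]]
ft_force: [3.1, -0.4, -1.6]
grip_width: 0.0397
gripper_force: 83.6
```

```bash
python3 -m jog '[{"linear":[-0.036,0.034,0],"roll":0},{"linear":[-0.036,0.034,0],"roll":0},{"linear":[0,0,0],"roll":0},{"linear":[0,0,0],"roll":0}]'
python3 -m jog '[{"linear":[-0.036,0.034,0],"roll":0},{"linear":[-0.036,0.034,0],"roll":0},{"linear":[0,0,0],"roll":0},{"linear":[0,0,0],"roll":0}]'
```

```text
time_s: 25.63
position: [0.5514, -0.0595, 0.1435]
tool_rot: [[-0.691, -0.723, 0.001], [-0.723, 0.691, -0.0], [-0.0, -0.001, -1.0]]
ft_force: [2.0, -2.3, -0.9]
grip_width: 0.0397
gripper_force: 83.6
time_s: 25.97
position: [0.5515, -0.057, 0.1435]
tool_rot: [[-0.691, -0.722, 0.001], [-0.722, 0.691, -0.004], [0.002, -0.003, -1.0]]
ft_force: [2.6, -9.4, -1.5]
grip_width: 0.0401
gripper_force: 83.3
```

```bash
python3 -m jog '[{"linear":[0.075,-0.072,0],"roll":0},{"linear":[0.075,-0.072,0],"roll":0},{"linear":[0,0,0],"roll":0},{"linear":[0,0,0],"roll":0}]'
python3 -m jog '[{"linear":[0,0,0.04],"roll":0},{"linear":[0,0,0.03],"roll":0},{"linear":[0,0,0],"roll":0},{"linear":[0,0,0],"roll":0}]'
```

```text
time_s: 26.3
position: [0.5511, -0.0637, 0.1433]
tool_rot: [[-0.691, -0.722, -0.0], [-0.722, 0.691, 0.0], [-0.0, 0.0, -1.0]]
ft_force: [1.7, -1.4, -1.0]
grip_width: 0.0394
gripper_force: 83.6
time_s: 26.63
position: [0.5513, -0.0636, 0.1414]
tool_rot: [[-0.691, -0.723, 0.001], [-0.723, 0.691, -0.0], [-0.0, -0.001, -1.0]]
ft_force: [0.6, 0.1, 7.5]
grip_width: 0.0397
gripper_force: 84.1
```

```bash
python3 -m jog '[{"linear":[0.034,-0.032,-0.02],"roll":0},{"linear":[0,0,0],"roll":0},{"linear":[0,0,0.02],"roll":0},{"linear":[0,0,0],"roll":0}]'
python3 -m jog '[{"linear":[0,0,0],"roll":0.8},{"linear":[0,0,0],"roll":0.8},{"linear":[0,0,0],"roll":0},{"linear":[0,0,0],"roll":0}]'
python3 -m jog '[{"linear":[0,0,0],"roll":0.8},{"linear":[0,0,0],"roll":0.8},{"linear":[0,0,0],"roll":0},{"linear":[0,0,0],"roll":0}]'
python3 -m jog '[{"linear":[0,0,0],"roll":0.8},{"linear":[0,0,0],"roll":0.8},{"linear":[0,0,0],"roll":0},{"linear":[0,0,0],"roll":0}]'
```

```text
time_s: 26.97
position: [0.5511, -0.065, 0.1412]
tool_rot: [[-0.691, -0.723, 0.001], [-0.723, 0.691, 0.001], [-0.001, -0.0, -1.0]]
ft_force: [0.1, 1.5, 7.6]
grip_width: 0.0399
gripper_force: 84.3
time_s: 27.3
position: [0.5512, -0.0654, 0.1414]
tool_rot: [[-0.785, -0.619, 0.001], [-0.619, 0.785, -0.0], [-0.001, -0.001, -1.0]]
ft_force: [0.1, 0.2, 7.3]
grip_width: 0.0398
gripper_force: 84.3
time_s: 27.63
position: [0.5512, -0.0654, 0.1414]
tool_rot: [[-0.864, -0.504, 0.001], [-0.504, 0.864, -0.0], [-0.001, -0.001, -1.0]]
ft_force: [-1.0, 0.9, 8.3]
grip_width: 0.0398
gripper_force: 84.3
time_s: 27.97
position: [0.5513, -0.0655, 0.1415]
tool_rot: [[-0.926, -0.379, 0.001], [-0.379, 0.926, -0.0], [-0.001, -0.001, -1.0]]
ft_force: [-0.6, 0.8, 7.5]
grip_width: 0.0401
gripper_force: 84.3
```

```bash
python3 -m jog '[{"linear":[0,0,0],"roll":0.7},{"linear":[0,0,0],"roll":0.7},{"linear":[0,0,0],"roll":0.7},{"linear":[0,0,0],"roll":0},{"linear":[0,0,0],"roll":0}]'
python3 -m jog '[{"linear":[0,0,0],"roll":0.7},{"linear":[0,0,0],"roll":0.7},{"linear":[0,0,0],"roll":0.7},{"linear":[0,0,0],"roll":0},{"linear":[0,0,0],"roll":0}]'
python3 -m jog '[{"linear":[0,0,0],"roll":0.7},{"linear":[0,0,0],"roll":0.7},{"linear":[0,0,0],"roll":0.7},{"linear":[0,0,0],"roll":0},{"linear":[0,0,0],"roll":0}]'
python3 -m jog '[{"linear":[0,0,0],"roll":0.7},{"linear":[0,0,0],"roll":0.7},{"linear":[0,0,0],"roll":0.7},{"linear":[0,0,0],"roll":0},{"linear":[0,0,0],"roll":0}]'
```

```text
time_s: 28.38
position: [0.5512, -0.0655, 0.1414]
tool_rot: [[-0.979, -0.204, 0.001], [-0.204, 0.979, -0.0], [-0.001, -0.001, -1.0]]
ft_force: [0.5, -0.3, 8.5]
grip_width: 0.0396
gripper_force: 84.3
time_s: 28.8
position: [0.5513, -0.0655, 0.1414]
tool_rot: [[-1.0, -0.022, 0.001], [-0.022, 1.0, -0.0], [-0.001, -0.0, -1.0]]
ft_force: [0.1, 0.1, 7.4]
grip_width: 0.04
gripper_force: 84.3
time_s: 29.22
position: [0.5512, -0.0654, 0.1413]
tool_rot: [[-0.987, 0.161, 0.001], [0.161, 0.987, -0.0], [-0.001, -0.0, -1.0]]
ft_force: [-0.8, 0.8, 6.8]
grip_width: 0.0399
gripper_force: 84.3
time_s: 29.63
position: [0.5507, -0.0653, 0.1402]
tool_rot: [[-0.942, 0.336, -0.001], [0.336, 0.942, 0.001], [0.001, 0.0, -1.0]]
ft_force: [0.1, 1.0, -0.7]
grip_width: 0.0397
gripper_force: 84.1
```

It dropped at yaw 70°, with the slots meshed and the force gone. I'll add a few degrees toward the centre of the window, then go down.

```bash
python3 -m jog '[{"linear":[0,0,0.05],"roll":0.5},{"linear":[0,0,0.05],"roll":0.3},{"linear":[0,0,0.05],"roll":0},{"linear":[0,0,0.05],"roll":0},{"linear":[0,0,0],"roll":0},{"linear":[0,0,0],"roll":0}]'
```

```text
time_s: 30.13
position: [0.5511, -0.0654, 0.1323]
tool_rot: [[-0.916, 0.402, -0.0], [0.402, 0.916, 0.0], [0.0, 0.0, -1.0]]
ft_force: [2.9, 0.6, -2.4]
grip_width: 0.0397
gripper_force: 83.9
```

```bash
python3 -m jog '[{"linear":[0,0,0.04],"roll":0},{"linear":[0,0,0.03],"roll":0},{"linear":[0,0,0],"roll":0},{"linear":[0,0,0],"roll":0},{"linear":[0,0,0],"roll":0},{"linear":[0,0,0],"roll":0}]'
```

```text
time_s: 30.63
position: [0.5514, -0.0657, 0.1307]
tool_rot: [[-0.916, 0.402, 0.001], [0.402, 0.916, -0.0], [-0.001, 0.0, -1.0]]
ft_force: [0.6, 1.8, 7.2]
grip_width: 0.0398
gripper_force: 84.1
```

```bash
python3 -m jog '[{"linear":[0,0,0.05],"roll":0},{"linear":[0,0,0.05],"roll":0},{"linear":[0,0,0.05],"roll":0},{"linear":[0,0,0.02],"roll":0},{"linear":[0,0,0],"roll":0},{"linear":[0,0,0],"roll":0},{"linear":[0,0,0],"roll":0}]'
```

```text
time_s: 31.22
position: [0.5515, -0.0657, 0.1245]
tool_rot: [[-0.916, 0.402, 0.002], [0.402, 0.916, -0.001], [-0.002, 0.0, -1.0]]
ft_force: [-2.2, 0.8, 11.0]
grip_width: 0.0398
gripper_force: 84.5
```

```bash
python3 -m jog '[{"linear":[0,0,0.02],"roll":0},{"linear":[0,0,0],"roll":0},{"linear":[0,0,0],"roll":0},{"linear":[0,0,0],"roll":0},{"linear":[0,0,0],"roll":0},{"linear":[0,0,0],"roll":0}]' && python3 -c "
from rig import env;print(env.close_job())"
```

```text
time_s: 31.72
position: [0.5515, -0.0657, 0.1237]
tool_rot: [[-0.916, 0.402, 0.002], [0.402, 0.916, -0.001], [-0.002, 0.0, -1.0]]
ft_force: [-2.0, 2.0, 12.1]
grip_width: 0.0397
gripper_force: 84.6
the job is handed in; nothing more can be done
None
```

I handed the job in at 31.7 s, no verdict returned: strainer level on the collar and released (about 3 mm off-axis by my estimate), cone meshed and home, still gripped and pressing the switch an estimated 6–7 mm down.

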